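# Take the long straightedge off its hooks and lay it along the forme

### The arm

A 7-joint arm with a two-finger parallel gripper is mounted at the origin on the work surface. World frame = base frame: x ahead of the robot, y to its left, z up, the work surface at z = 0. Lengths are in mm, angles in rad, forces in N, time in s.
With the tool pointing down it reaches from about 375 to 925 mm from the base axis. Payload 3.1 kg.
Tool frame: the origin (TCP) lies midway between the tips of the shut fingers; the grasp point (between the pads) lies env.grasp_offset behind it (env.grasp_offset is the distance from the TCP to the grasp point, in mm); z points along the fingers, y is the direction in which the jaws open and shut (so a half turn about z gives the same grasp; the last joint's range is limited). The gripper opens to 85 mm and grips with 20 to 120 N. Pads are 22 mm wide; open, the fingers measure 114 mm over their backs; the gripper's body (76 mm by 85 mm) begins 54 mm behind the grasp point. The pads swing forward as they close: fully open they stand 13 mm farther back than shut.
Start: joints at [1.173, 0.383, 0.044, 1.598, -0.018, 1.161, -0.05], TCP at [191.983, -621.003, 231.269] pointing down, gripper open.
Joint ranges: [-2.61, 2.61], [-0.41, 2.15], [-1.48, 1.57], [0, 2.5], [-1.57, 4.71], [0.05, 1.97], [-2.85, 2.85]. Speed limits (rad/s): [2.79, 2.79, 3.14, 3.14, 3.14, 3.14, 3.14].

### API

Orientations are given as [roll, pitch, yaw] about the fixed x, y, z axes, in that order (R = Rz(yaw) Ry(pitch) Rx(roll)).
In Python, from rig import sensors, cams, env gives the robot as it stands.
- The arm moves only by the shell command python3 -m pendant 'ROWS' [FORCE]. ROWS is JSON, a list of rows, each a list of 3 entries, a list of its own where there are three numbers: the shift along the tool's x, y, z in cm, then the turn, a rotation vector about the tool's x, y, z in rad, then the gripper's target within -1 to 1 (fully open at 1, half-way at 0, shut at -1). A call has 1 to 10 rows; each row is the pose to reach, as a shift and turn from the pose commanded when the call began, along the tool's axes at that moment; what a row does not reach only later rows make up. A row lasts 1/8 s, in which the tool goes at most 62.5 mm and 10.7 degrees, less where a joint would pass 70% of its speed; a pose out of reach is approached as far as the arm can. A call with a gripper value outside its range is refused whole. The fingers move at their own pace and stop on an object; FORCE is the grip in N (left out, the last holds). Time passes only in rows, so rows that repeat a pose let the fingers close. It gives the time, the measured TCP pose, the force and the opening at its end, in the units of the state.
- sensors.sense(): the state, without advancing time (a new reading comes with each control period).
- cams.camera(name): name is "side" or "top" or "wrist"; returns the picture (480x640x3 uint8, red, green, blue); there is no depth.
- cams.camera_info(name): a dict with "mtx" (3x3 intrinsics, pixels), "D" ([k1, k2, p1, p2, k3] as OpenCV has them; the pictures are not rectified), "rvec" (rotation vector, rad) and "tvec" (3), from world to camera coordinates, as OpenCV has them. Camera axes: x right, y down, z forward; pixel columns grow to the right and rows downward; lengths in mm; the calibration is good to about 2 mm. A picture is of the moment at which its call begins: read the wrist's pose just before it. camera_info takes no time and is no camera call; for the wrist camera it gives the pose at the moment of the call.
- env.close_job(): hands the job in, once; it reports no verdict.
The state is a dict: "t": time; "joint_positions": joint angles; "qvel": joint speeds; "tau": joint torques, N m; "ee_pos": TCP position; "tcp_rot": TCP orientation; "ft_force": force on the tool from outside, world axes, zero at the start; "moment": the same for the moment, N m; "grip_width": finger opening in mm.
Only numpy, scipy, OpenCV 4.12 (cv2) and the standard library are available. Lean on these libraries where they do the work, as an engineer would, in place of code of your own. Each camera call takes 0.05 s, during which the arm holds its last target.

### The job

On the imposing bench, pick up the loose wooden stick that lies in the way along the robot's side of the printing block and lay it flat in the wooden tray; lift the longer of the two hanging straightedges up and off its hooks and lay it flat on the bench, flush against the long side of the printing block that faces the robot and centred on that side. Set both down, do not drop them, and leave the printing block, the shorter straightedge and everything else where they are.

Things in the scene. Friction and masses are not known exactly. Their poses are not given: they have to be found in the camera images.
- rack: Fixed low tool rack. Origin: on the bench, mid-width, under its four upright steel rods at y = -142, -58, 58, 142. Their tops bend into level hook arms (diameter 8, axis 165 above the bench, 90 long) pointing to own -x, towards the robot. Straightedges hang on arm pairs centred at y = -100 and 100. Base 320 wide, 100 deep, 12 high; crossbar behind the rods at height 90.
- long_edge: Longer straightedge, the one to use, about 0.35 kg: flat aluminium bar 30 wide (own x), 220 long (y), 12 thick. On it a raised wooden handle stick, 16 wide, 16 tall, 134 long (y), on two posts 12 x 12 at y = -61 and 61: opening under the stick 45 high, 110 long. Hung level, handle on one pair of hook arms. Origin: centre of the bar's underside, z up.
- long_edge_grip (a point): Centre of the longer straightedge's handle stick, 65 above the bar's underside; same axes. The stick's underside (57 up) lies on two hook arms about 42 either side of its middle, roughly 55 in front of the rods.
- rack_tips (a point): Point on the rack midway between the hook tips, at tip height: each arm ends 90 in front of the rods in an upturned tip (diameter 8) that reaches 20 above the arm's axis, 185 above the bench. Nothing of the rack is higher.
- short_edge: Shorter straightedge, 140 long, otherwise the same shape and handle, hung on the other pair of arms; leave it hanging. Which pair holds which varies. Origin: centre of the bar's underside.
- forme: Printing block: heavy loose block of metal (about 3 kg) 90 (own x) x 160 (own y) x 21 high, with five raised grey bars on top (23 high in all). Origin: centre of its underside. Its -x face (at x = -45, 160 long) is the long side that faces the robot.
- stray: Loose wooden stick 20 wide (own x), 100 long (own y), 18 high, lying on the bench on the robot's side of the printing block, about 95 from the block's centre, roughly along the block. Origin: centre of its underside. About 30 g.
- tray: Fixed open dark wood tray in front of the rack, 130 (own x) x 190 (own y) outside, 25 high, walls 5 thick, floor 5 thick. Origin: centre of its underside.
- hollow_a: Bystander: hollow dark metal spacing piece, 35 x 110 x 20 high, on the far side of the printing block. Origin: centre of underside. Leave alone.
- hollow_b: Bystander: hollow dark metal spacing piece, 80 x 30 x 20 high, beside one short end of the printing block. Origin: centre of underside. Leave alone.
- end_stick: Bystander: wooden stick 60 x 20 x 18 high, beside the other short end of the printing block. Origin: centre of underside. Leave alone.
- ink_tin: Bystander: plain steel ink tin, diameter 60, 70 high, standing on the robot's side of the printing block, beyond the stray stick. Origin: centre of underside. Leave alone.
- ink_jar: Bystander: white ink jar with black cap, diameter 56, 90 high, standing near the back in the middle. Origin: centre of underside. Leave alone.
- brayer: Bystander: ink roller with wooden handle, about 190 long, 95 wide, 55 high, lying at the left front of the bench. Origin: centre of underside. Leave alone.
Not all that is in view belongs to the job. Leave any orange look-alike of the forme alone.

How it is judged (in metres and radians):
At the end, for the whole second after the job is handed in: The longer straightedge lies flat on the bench, released, at rest, against the block's long side facing the robot (gap under 3 mm, angle under 0.025 rad), middles within 20 mm along it; the stick lies level inside the tray, at rest (x of long_edge in the frame of forme between -0.063 and -0.057 m and y of long_edge in the frame of forme between -0.02 and 0.02 m and angle between the y axis of long_edge and the y axis of forme, either way round below 0.025 rad and height (world z) of long_edge below 0.004 m and angle between long_edge's own z axis and vertical below 0.04 rad and linear speed of each of long_edge, stray below 0.02 m/s and x of stray in the frame of tray between -0.055 and 0.055 m and y of stray in the frame of tray between -0.085 and 0.085 m and height (world z) of stray below 0.03 m and angle between stray's own y axis and vertical above 1.45 rad); the robot touches nothing.
It fails at once if the printing block is shoved more than 12 mm (distance of forme from where it was at the start of the episode above 0.012 m).
It fails at once if the shorter straightedge is moved more than 20 mm (distance of short_edge from where it was at the start of the episode above 0.02 m).
It fails at once if a bystander is moved more than 20 mm (distance of any of hollow_a, hollow_b, end_stick, ink_tin, ink_jar, brayer from where it was at the start of the episode above 0.02 m).
It fails at once if the longer straightedge is dropped (falls free by more than about 20 mm) (linear speed of long_edge above 0.6 m/s and contact force between the fingers and long_edge below 0.1 N).
It fails at once if the wooden stick is dropped (falls free by more than about 20 mm) (linear speed of stray above 0.6 m/s and contact force between the fingers and stray below 0.1 N).
It also fails if it takes over 62 s, if anything falls off the work surface, if the arm or the gripper's body presses on something with over 40 N, if the wrist force passes 120 N, or if a joint passes its speed limit or range.

## Working session

There is one attempt and no reset: what is moved stays moved. The work goes in short steps, Python scripts to look and compute and a shell command to move; the robot and the scene stay as the last step left them, time stands still between calls to the robot, and variables do not carry over. Pictures are saved under pics/ and viewed, and the job is handed in when it is done.

```bash
ls -la; mkdir -p pics; python3 - <<'E'
from rig import sensors, cams, env
import cv2, numpy as np
print(sensors.sense()); print(env.grasp_offset)
for n in ["side","top","wrist"]:
    im=cams.camera(n); cv2.imwrite(f"pics/a_{n}.png",im[:,:,::-1])
    i=cams.camera_info(n); print(n,{k:np.round(np.array(v),4).tolist() for k,v in i.items()})
E
```

```text
total 12
drwxr-xr-x  3 agent agent 4096 Dec  6 13:38 .
drwxr-xr-x 23 root  root  4096 Dec  6 13:38 ..
drwxr-xr-x  2 agent agent 4096 Dec  6 13:38 pics
{'t': 0.0, 'joint_positions': array([ 1.17319214,  0.38384734,  0.04382806,  1.59961817, -0.01790199,
        1.16120747, -0.04989361]), 'qvel': array([ 2.40257992e-04,  3.26450879e-04, -2.62929695e-05, -9.13570550e-04,
        1.08390863e-03, -1.58567672e-03, -2.41407090e-03]), 'tau': array([-1.18285516e-05, -4.33460319e+01,  1.02431864e+00, -2.49511993e+01,
        1.04990750e-02,  1.12585741e-02,  2.84088784e-06]), 'ee_pos': array([ 191.67722205, -620.08191575,  229.85864029]), 'tcp_rot': array([-3.13890840e+00,  1.40866143e-04,  2.99894477e-01]), 'ft_force': array([0.19141806, 0.76178856, 0.87992876]), 'moment': array([ 0.01650995, -0.00057025, -0.01893065]), 'grip_width': 85.58081279075917}
18.700000000000003
side {'mtx': [[492.0434, 0.0, 316.157], [0.0, 492.0434, 243.1066], [0.0, 0.0, 1.0]], 'D': [-0.1276, 0.0, 0.0, 0.0, 0.0], 'rvec': [0.715, -2.3896, 1.3691], 'tvec': [462.9806, 212.4639, 949.055]}
top {'mtx': [[596.648, 0.0, 321.7934], [0.0, 596.648, 225.2945], [0.0, 0.0, 1.0]], 'D': [-0.0654, 0.0, 0.0, 0.0, 0.0], 'rvec': [1.9882, -2.2276, 0.2341], 'tvec': [114.8484, 524.2225, 1497.6634]}
wrist {'mtx': [[358.598, 0.0, 317.2816], [0.0, 358.598, 236.7726], [0.0, 0.0, 1.0]], 'D': [-0.0471, 0.0, 0.0, 0.0, 0.0], 'rvec': [-2.3382, 1.7215, 0.2503], 'tvec': [-648.2302, -36.8672, 379.2408]}
```

View pics/a_side.png

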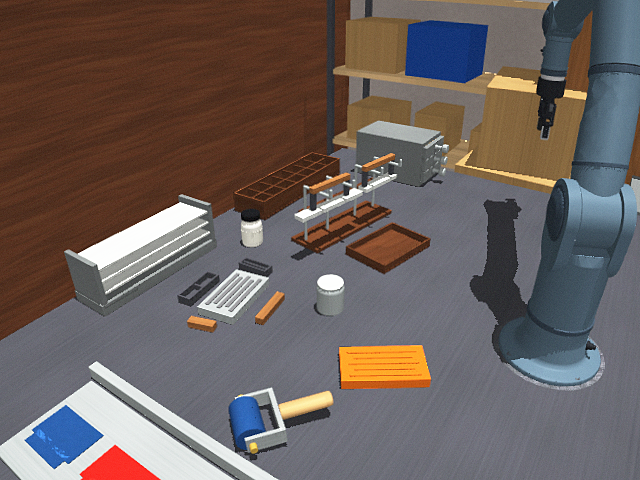

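View pics/a_top.png

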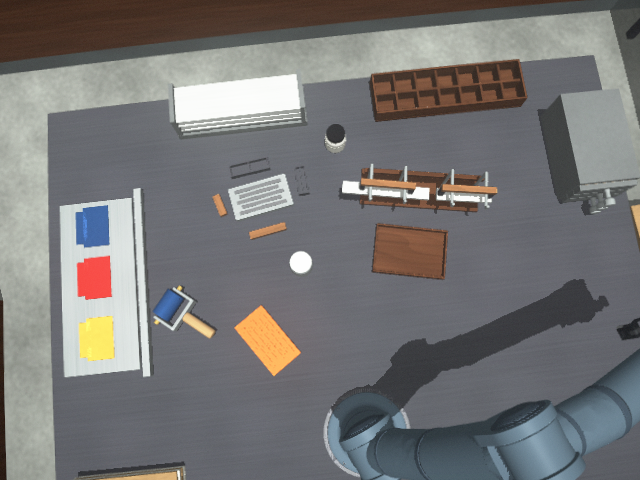

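View pics/a_wrist.png

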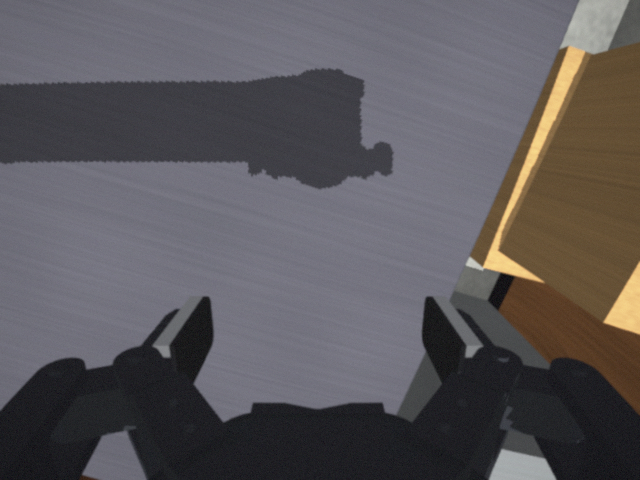

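The top view shows the forme (light grey, px ~261,196), and an orange look-alike at (267,340) that I'll leave alone. The stray is the wooden stick at (268,230). The straightedges hang on the rack: the left one spans px 342–430 and looks longer, the right one spans 437–495. Next I'll enlarge the view and measure.

```bash
cat > h.py <<'E'
from rig import sensors, cams, env
import cv2, numpy as np
from scipy.spatial.transform import Rotation as Ro
def ray(n,uv,info=None):
    i=info or cams.camera_info(n)
    p=cv2.undistortPoints(np.array(uv,float).reshape(-1,1,2),np.array(i["mtx"]),np.array(i["D"])).reshape(-1,2)
    R=cv2.Rodrigues(np.array(i["rvec"],float))[0]; t=np.array(i["tvec"],float).ravel()
    return -R.T@t,(np.c_[p,np.ones(len(p))])@R
def plane(n,uv,z,info=None):
    c,d=ray(n,uv,info); return c+d*((z-c[2])/d[:,2])[:,None]
def proj(n,P,info=None):
    i=info or cams.camera_info(n)
    return cv2.projectPoints(np.array(P,float).reshape(-1,1,3),np.array(i["rvec"],float),np.array(i["tvec"],float),np.array(i["mtx"]),np.array(i["D"]))[0].reshape(-1,2)
def tri(uv1,uv2,n1="top",n2="side"):
    c1,d1=ray(n1,[uv1]);c2,d2=ray(n2,[uv2]);d1=d1[0];d2=d2[0]
    s=np.linalg.lstsq(np.c_[d1,-d2],c2-c1,rcond=None)[0]
    a,b=c1+s[0]*d1,c2+s[1]*d2
    return (a+b)/2,np.linalg.norm(a-b)
def pose():
    s=sensors.sense(); return s["ee_pos"],Ro.from_euler("xyz",s["tcp_rot"])
def rows(target,rpy):
    """shift in tool axes (cm), rotvec to reach target"""
    p,R=pose(); Rt=Ro.from_euler("xyz",rpy)
    return np.round(R.inv().apply(np.array(target)-p)/10,2),np.round((R.inv()*Rt).as_rotvec(),3)
E
python3 - <<'E'
import cv2
t=cv2.imread("pics/a_top.png"); s=cv2.imread("pics/a_side.png")
cv2.imwrite("pics/b1.png",cv2.resize(t[145:285,205:505],None,fx=2.6,fy=2.6,interpolation=cv2.INTER_CUBIC))
cv2.imwrite("pics/b2.png",cv2.resize(s[140:335,180:440],None,fx=3,fy=3,interpolation=cv2.INTER_CUBIC))
E
```

```text
(no output)
```

View pics/b1.png

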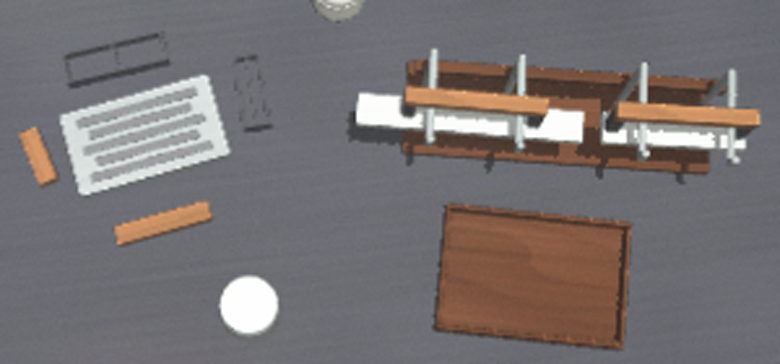

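View pics/b2.png

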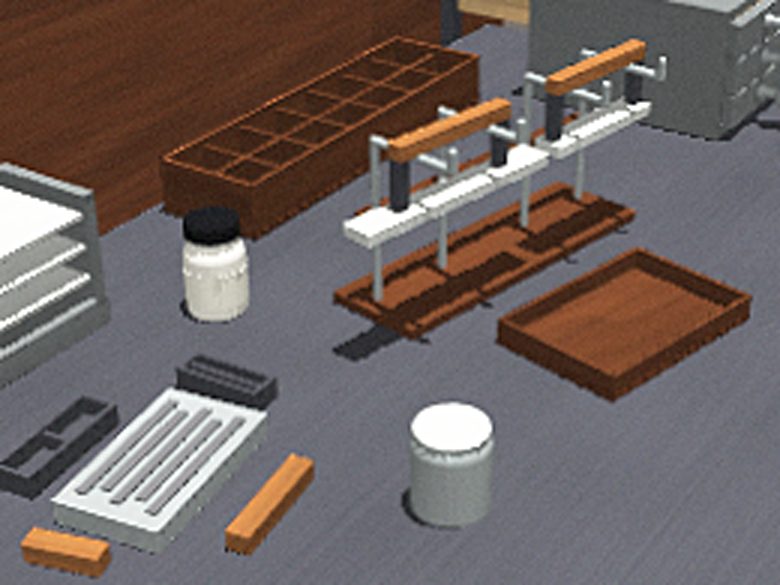

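Candidates:
- **Stray:** of the two loose wooden sticks in top px, (268,230) lies along the block's robot side, so it is the stray. (220,205) is at the short end, so it is end_stick.
- **Longer straightedge:** the left bar (342–430) extends well beyond its handle on both sides, so it is the long one. The right bar (437–492) barely exceeds its handle.

Both crops confirm this.

```bash
cat >> h.py <<'E'
def blobs(im,lo,hi,amin=40,roi=None):
    hsv=cv2.cvtColor(im,cv2.COLOR_RGB2HSV); m=cv2.inRange(hsv,np.array(lo),np.array(hi))
    if roi: k=np.zeros_like(m); x0,y0,x1,y1=roi; k[y0:y1,x0:x1]=1; m*=k
    cs=cv2.findContours(m,cv2.RETR_EXTERNAL,cv2.CHAIN_APPROX_NONE)[0]
    return [c for c in cs if cv2.contourArea(c)>=amin]
def rect(c,n,z,info=None):
    """min-area rect of contour cast on plane z: centre, sizes, yaw of long side"""
    P=plane(n,c.reshape(-1,2),z,info)[:,:2].astype(np.float32)
    b=cv2.boxPoints(cv2.minAreaRect(P)); e=[b[1]-b[0],b[2]-b[1]]
    l=max(e,key=np.linalg.norm); L=sorted(np.linalg.norm(x) for x in e)
    return b.mean(0).round(1),np.round(L,1),round(float(np.arctan2(l[1],l[0])),4)
E
python3 - <<'E'
from h import *
t=cv2.imread("pics/a_top.png")[:,:,::-1].copy()
print("wood")
for c in blobs(t,(5,120,120),(18,230,255),40,(200,150,510,250)):
    print(cv2.boundingRect(c),[rect(c,"top",z) for z in (18,194)])
print("forme")
for c in blobs(t,(0,0,150),(180,40,255),200,(200,150,510,290)):
    print(cv2.boundingRect(c),rect(c,"top",21),rect(c,"top",125),rect(c,"top",70))
print("brown")
for c in blobs(t,(0,100,40),(12,255,140),200,(350,150,510,290)):
    print(cv2.boundingRect(c),rect(c,"top",25),rect(c,"top",12))
# tray outer corners
print(plane("top",[[374,224],[448,228],[445,279],[372,272]],25).round(0)[:,:2])
E
```

```text
wood
(376, 226, 68, 24) [(array([ 479.3, -173.6], dtype=float32), array([ 62.3, 178.8], dtype=float32), 1.4153), (array([ 448.2, -144.5], dtype=float32), array([ 55.3, 158.6], dtype=float32), 1.4153)]
(250, 223, 36, 16) [(array([545.7, 199.9], dtype=float32), array([18.4, 95.9], dtype=float32), -1.3993), (array([507.1, 186.8], dtype=float32), array([16.4, 85. ], dtype=float32), -1.3993)]
(395, 200, 41, 8) [(array([ 574.6, -202.8], dtype=float32), array([ 18.9, 108. ], dtype=float32), 1.3837), (array([ 532.8, -170.4], dtype=float32), array([16.7, 95.8], dtype=float32), 1.3837)]
(213, 195, 14, 21) [(array([630.2, 322.3], dtype=float32), array([17.5, 58. ], dtype=float32), 0.2894), (array([582.1, 295.4], dtype=float32), array([15.5, 51.4], dtype=float32), 0.2894)]
(442, 184, 55, 9) [(array([ 599.1, -354.9], dtype=float32), array([ 17.6, 147.6], dtype=float32), 1.4009), (array([ 554.5, -305.3], dtype=float32), array([ 15.6, 130.9], dtype=float32), 1.4009)]
(361, 178, 75, 17) [(array([ 628.6, -163.8], dtype=float32), array([ 31.2, 201.8], dtype=float32), 1.3715), (array([ 580.7, -135.8], 
[... 1112 characters left out ...]
y([640.8, 210.4], dtype=float32), array([ 91.4, 161.6], dtype=float32), -1.398) (array([611.6, 201.9], dtype=float32), array([ 85.3, 150.8], dtype=float32), -1.398) (array([627. , 206.4], dtype=float32), array([ 88.6, 156.5], dtype=float32), -1.398)
brown
(373, 224, 75, 55) (array([ 446.5, -169.6], dtype=float32), array([130., 189.], dtype=float32), 1.3498) (array([ 448.5, -171.7], dtype=float32), array([131.1, 190.6], dtype=float32), 1.3498)
(395, 200, 72, 11) (array([ 565.2, -242.5], dtype=float32), array([ 20.6, 191.2], dtype=float32), 1.3872) (array([ 568.2, -245.2], dtype=float32), array([ 20.7, 192.8], dtype=float32), 1.3872)
[[ 528.  -84.]
 [ 495. -279.]
 [ 361. -250.]
 [ 402.  -62.]]
```

```bash
python3 - <<'E'
from h import *
print(rows([540,200,230],[np.pi,0,1.743]))
R=pose()[1]; i=cams.camera_info("wrist"); Rc=cv2.Rodrigues(np.array(i["rvec"]))[0]
c=-Rc.T@np.array(i["tvec"]).ravel(); print("cam in tool",R.inv().apply(c-pose()[0]), "fwd",R.inv().apply(Rc[2]),"right",R.inv().apply(Rc[0]))
E
```

```text
(array([ 57.5 , -68.08,   0.15]), array([-2.000e-03, -1.000e-03, -1.443e+00]))
cam in tool [  71.98593624   -0.31834868 -142.22296636] fwd [-2.80841094e-01 -5.68336744e-04  9.59754113e-01] right [1.19606040e-03 9.99998841e-01 9.42156939e-04]
```

```bash
python3 -m pendant '[[[57.5,-68,0],[0,0,-1.443],0.1],[[57.5,-68,0],[0,0,-1.443],0.1],[[57.5,-68,0],[0,0,-1.443],0.1],[[57.5,-68,0],[0,0,-1.443],0.1],[[57.5,-68,0],[0,0,-1.443],0.1],[[57.5,-68,0],[0,0,-1.443],0.1],[[57.5,-68,0],[0,0,-1.443],0.1],[[57.5,-68,0],[0,0,-1.443],0.1],[[57.5,-68,0],[0,0,-1.443],0.1],[[57.5,-68,0],[0,0,-1.443],0.1]]' 30; python3 - <<'E'
from h import *
print(rows([540,200,230],[np.pi,0,1.743]))
E
```

```text
t: 1.4
ee_pos: [436.8, -44.2, 231.4]
tcp_rot: [3.141, 0.001, 1.742]
ft_force: [1.1, -0.6, 0.5]
grip_width: 47.1
(array([22.3 , 14.33,  0.12]), array([ 0.   ,  0.001, -0.001]))
```

```bash
python3 -m pendant '[[[22,14,0],[0,0,0],0.1],[[22,14,0],[0,0,0],0.1],[[22,14,0],[0,0,0],0.1],[[22,14,0],[0,0,0],0.1],[[22,14,0],[0,0,0],0.1],[[22,14,0],[0,0,0],0.1]]'; python3 - <<'E'
from h import *
i=cams.camera_info("wrist"); print(pose()[0],sensors.sense()["tcp_rot"])
im=cams.camera("wrist"); cv2.imwrite("pics/c_wrist.png",im[:,:,::-1]); np.save("ci.npy",i,allow_pickle=True)
E
```

```text
t: 2.15
ee_pos: [536.4, 195.4, 230.7]
tcp_rot: [-3.14, -0.0, 1.745]
ft_force: [-0.5, -0.2, -0.6]
grip_width: 46.8
[536.36844822 195.39304592 230.72439077] [-3.14020320e+00 -9.65080560e-05  1.74475849e+00]
```

View pics/c_wrist.png

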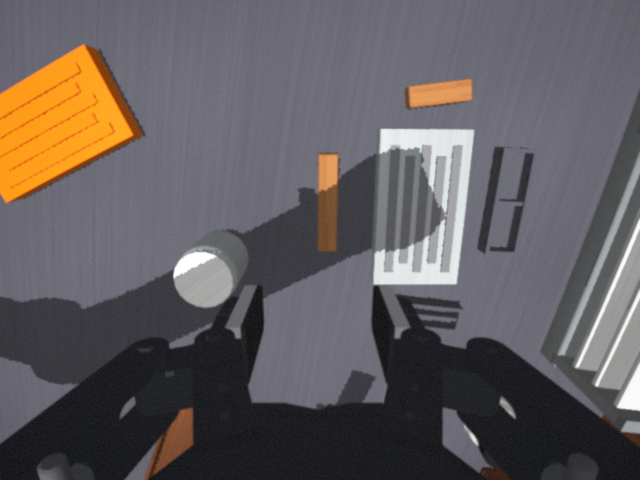

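The wrist view shows the stray at (328,202), and the forme with corners near (380,129), (474,129), (458,284) and (374,283). The tin is at (210,270).

```bash
python3 - <<'E'
from h import *
i=np.load("ci.npy",allow_pickle=True).item()
im=cv2.imread("pics/c_wrist.png")[:,:,::-1].copy()
for c in blobs(im,(5,120,70),(18,240,255),300,(290,60,480,260)):
    print("wood",cv2.boundingRect(c),rect(c,"wrist",18,i),rect(c,"wrist",9,i))
hsv=cv2.cvtColor(im,cv2.COLOR_RGB2HSV); print(hsv[140,379:400],hsv[270,370:385])
cv2.imwrite("pics/c2.png",cv2.resize(im[110:310,300:500,::-1],None,fx=3,fy=3,interpolation=cv2.INTER_NEAREST))
print(plane("wrist",[[380,129],[474,129],[458,284],[374,283]],21,i).round(1))
print(rows([545,200,3.5],[np.pi,0,1.743]))
E
```

```text
wood (318, 154, 20, 97) (array([546.3, 199.9], dtype=float32), array([18.9, 97.9], dtype=float32), -1.3951) (array([546.9, 198.2], dtype=float32), array([ 19.4, 100.4], dtype=float32), -1.3951)
wood (406, 79, 66, 29) (array([629.6, 321.3], dtype=float32), array([19.7, 61.5], dtype=float32), 0.3007) (array([632.3, 322.7], dtype=float32), array([20.2, 63.1], dtype=float32), 0.3007)
[[ 95  12 133]
 [100  12 194]
 [103   8 232]
 [ 95   6 239]
 [ 95   6 242]
 [ 96   5 243]
 [102   5 242]
 [ 90   3 241]
 [ 98   4 239]
 [102   5 239]
 [ 96   5 238]
 [ 90   5 237]
 [ 95   6 239]
 [ 90   4 237]
 [ 96   5 237]
 [ 96   5 235]
 [100   7 234]
 [ 94   8 234]
 [ 90   4 233]
 [ 96   5 235]
 [ 96   5 238]] [[120  13 116]
 [116  16 114]
 [105   9 113]
 [ 99  12 150]
 [ 97  11 202]
 [ 95   7 227]
 [ 90   6 230]
 [ 99   8 230]
 [ 95   7 228]
 [ 95   7 228]
 [102   6 229]
 [100   7 234]
 [ 96   6 230]
 [100   7 208]
 [110   9 170]]
[[582.  279.8  21. ]
 [670.4 296.2  21. ]
 [700.  139.3  21. ]
 [610.6 125.   21. ]]
(array([ 0.52,  0.98, 22.71]), array([-0.002,  0.001, -0.001]))
```

View pics/c2.png

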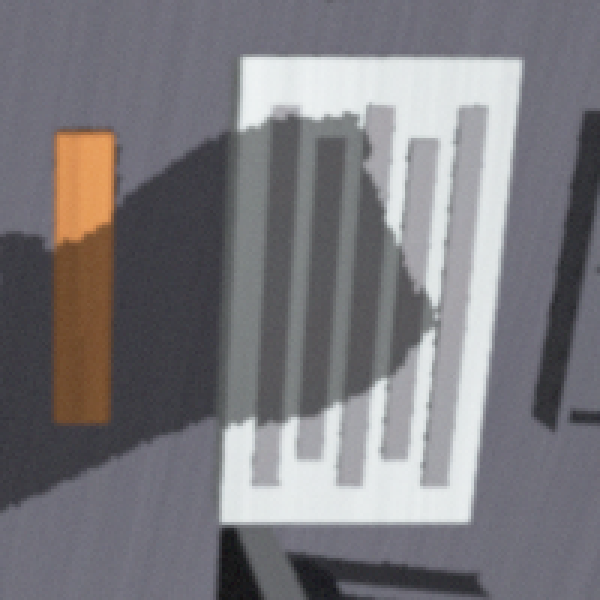

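```bash
python3 -m pendant '[[[0.5,1.1,6],[0,0,0],0.1],[[0.5,1.1,12],[0,0,0],0.1],[[0.5,1.1,17.5],[0,0,0],0.1],[[0.5,1.1,21.5],[0,0,0],0.1],[[0.5,1.1,22.5],[0,0,0],0.1],[[0.5,1.1,22.5],[0,0,0],0.1]]'
```

```text
t: 2.95
ee_pos: [547.2, 200.0, 6.7]
tcp_rot: [3.142, 0.001, 1.741]
ft_force: [1.0, -0.3, 0.6]
grip_width: 46.8
```

```bash
python3 -m pendant '[[[0,0,0.2],[0,0,0],-1],[[0,0,0.2],[0,0,0],-1],[[0,0,0.2],[0,0,0],-1],[[0,0,0.2],[0,0,0],-1],[[0,0,0.2],[0,0,0],-1]]' 30;  python3 -m pendant '[[[0,0,-3],[0,0,0],-1],[[0,0,-8],[0,0,0],-1],[[0,0,-12],[0,0,0],-1],[[0,0,-12],[0,0,0],-1]]'; python3 - <<'E'
from h import *
im=cams.camera("wrist"); cv2.imwrite("pics/d.png",im[:,:,::-1])
for z in (130,20): print(rows([446.5,-169.6,z],[np.pi,0,1.35]))
E
```

```text
t: 3.58
ee_pos: [548.7, 202.3, 6.4]
tcp_rot: [3.138, 0.0, 1.743]
ft_force: [-0.2, -0.8, 6.2]
grip_width: 19.0
t: 4.08
ee_pos: [549.7, 203.5, 128.7]
tcp_rot: [3.133, -0.001, 1.743]
ft_force: [0.6, 0.4, -0.6]
grip_width: 19.2
(array([-34.9 , -16.37,  -0.44]), array([ 0.004, -0.001,  0.393]))
(array([-34.9 , -16.42,  10.56]), array([ 0.004, -0.001,  0.393]))
```

View pics/d.png

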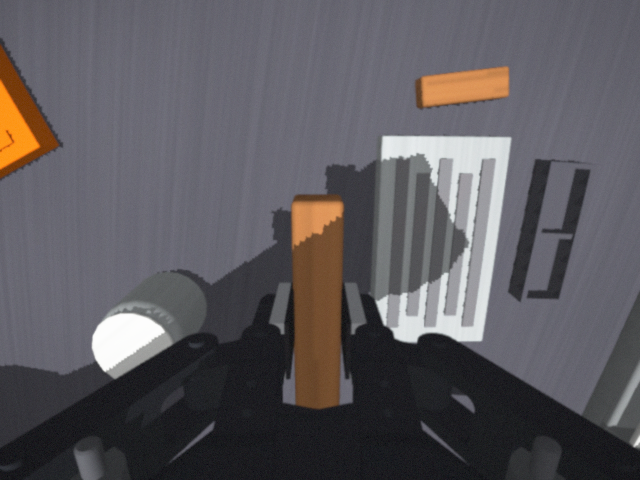

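The stick is gripped level, centred in the jaws. Next is the tray.

```bash
python3 -m pendant '[[[-34.9,-16.4,-0.4],[0,0,0.393],-1],[[-34.9,-16.4,-0.4],[0,0,0.393],-1],[[-34.9,-16.4,-0.4],[0,0,0.393],-1],[[-34.9,-16.4,-0.4],[0,0,0.393],-1],[[-34.9,-16.4,-0.4],[0,0,0.393],-1],[[-34.9,-16.4,-0.4],[0,0,0.393],-1],[[-34.9,-16.4,-0.4],[0,0,0.393],-1],[[-34.9,-16.4,-0.4],[0,0,0.393],-1]]'; python3 - <<'E'
from h import *
for z in (130,13): print(rows([446.5,-169.6,z],[np.pi,0,1.35]))
E
```

```text
t: 5.12
ee_pos: [443.6, -170.4, 127.1]
tcp_rot: [-3.139, -0.001, 1.347]
ft_force: [0.6, 0.1, -1.0]
grip_width: 19.0
(array([ 0.15,  0.26, -0.29]), array([-0.003, -0.001, -0.003]))
(array([ 0.14,  0.29, 11.41]), array([-0.003, -0.001, -0.003]))
```

```bash
python3 -m pendant '[[[0,0.2,5],[0,0,0],-1],[[0,0.2,9],[0,0,0],-1],[[0,0.2,10.6],[0,0,0],-1],[[0,0.2,11.1],[0,0,0],-1],[[0,0.2,11.1],[0,0,0],-1]]'
```

```text
t: 5.75
ee_pos: [448.1, -170.2, 18.0]
tcp_rot: [3.14, -0.0, 1.351]
ft_force: [-0.4, -0.7, -0.0]
grip_width: 19.3
```

```bash
python3 -m pendant '[[[0,0,0.4],[0,0,0],-1],[[0,0,0.4],[0,0,0],-1]]';python3 -m pendant '[[[0,0,0.2],[0,0,0],-1],[[0,0,0.2],[0,0,0],-1]]'
```

```text
t: 6.0
ee_pos: [447.5, -171.0, 13.9]
tcp_rot: [3.14, 0.0, 1.35]
ft_force: [0.5, -0.5, -0.5]
grip_width: 19.0
t: 6.25
ee_pos: [447.0, -170.9, 11.4]
tcp_rot: [3.141, 0.0, 1.35]
ft_force: [-0.1, 0.1, 0.4]
grip_width: 19.3
```

```bash
python3 -m pendant '[[[0,0,0],[0,0,0],-0.3],[[0,0,0],[0,0,0],-0.1],[[0,0,0],[0,0,0],0],[[0,0,-4],[0,0,0],0.1],[[0,0,-10],[0,0,0],0.1],[[0,0,-16],[0,0,0],0.1],[[0,0,-20],[0,0,0],0.1],[[0,0,-20],[0,0,0],0.1]]'; python3 - <<'E'
from h import *
for n in("top","wrist"):
    im=cams.camera(n)
    if n=="top": im=cv2.resize(im[145:285,205:505],None,fx=2.6,fy=2.6,interpolation=cv2.INTER_CUBIC)
    cv2.imwrite(f"pics/e_{n}.png",im[:,:,::-1])
E
```

```text
t: 7.25
ee_pos: [449.9, -171.6, 215.4]
tcp_rot: [3.133, 0.003, 1.35]
ft_force: [0.8, -1.0, 0.7]
grip_width: 46.9
```

View pics/e_wrist.png

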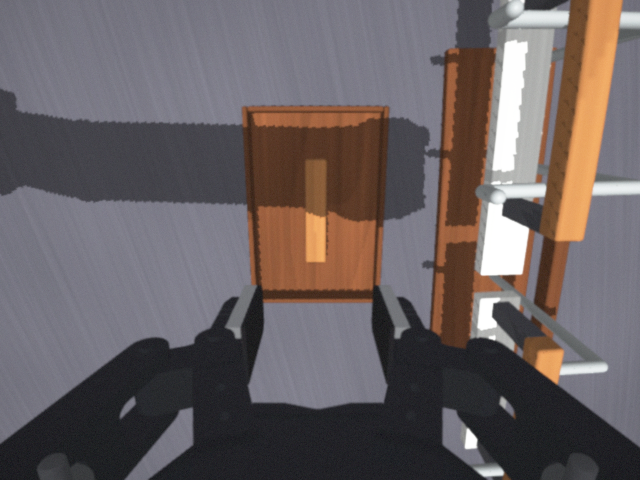

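View pics/e_top.png

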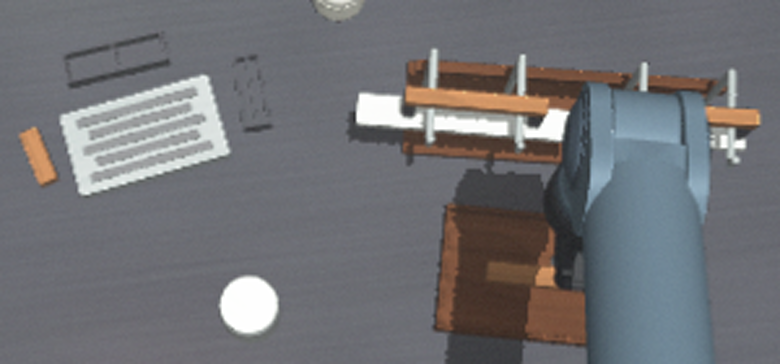

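The stray lies flat inside the tray, at wrist px (316,210). Now for the handle: I'll estimate its position from the first top and side pictures.

```bash
python3 - <<'E'
from h import *
px=np.array([[406,87],[548,98],[546,112],[405,102]])/2.6+[205,145]
P=plane("top",px,185); print(P.round(1),P.mean(0))
# side view handle top face corners (b2 crop /3 + (180,140))
s=np.array([[388,145],[500,99],[511,104],[396,152]])/3+[180,140]
print(plane("side",s,185).round(1),plane("side",s,185).mean(0))
m=[px.mean(0),s.mean(0)]; print(tri(*m))
c=P.mean(0)
print(rows([c[0],c[1],330],[np.pi,0,1.36]))
E
```

```text
[[ 610.8  -50.8  185. ]
 [ 585.2 -181.2  185. ]
 [ 572.  -177.3  185. ]
 [ 596.4  -48.   185. ]] [ 591.07465168 -114.3253995   185.        ]
[[ 604.4  -46.2  185. ]
 [ 578.2 -178.4  185. ]
 [ 564.6 -173.7  185. ]
 [ 591.3  -38.3  185. ]] [ 584.60995884 -109.17205092  185.        ]
(array([ 591.44074292, -115.33527993,  180.62110758]), np.float64(1.7973171296611319))
(array([  8.66,  12.86, -11.89]), array([-0.   ,  0.001, -0.01 ]))
```

```bash
python3 -m pendant '[[[0,0,-6],[0,0,0],0.1],[[3,4,-12],[0,0,0],0.1],[[6,9,-12],[0,0,0],0.1],[[8.7,12.9,-12],[0,0,-0.01],0.1],[[8.7,12.9,-12],[0,0,-0.01],0.1],[[8.7,12.9,-12],[0,0,-0.01],0.1]]'; python3 - <<'E'
from h import *
i=cams.camera_info("wrist"); np.save("fi.npy",i,allow_pickle=True); print(pose()[0],sensors.sense()["tcp_rot"])
im=cams.camera("wrist"); cv2.imwrite("pics/f.png",im[:,:,::-1])
E
```

```text
t: 8.1
ee_pos: [590.5, -114.2, 328.5]
tcp_rot: [-3.136, 0.0, 1.36]
ft_force: [-0.8, -1.6, -0.6]
grip_width: 47.2
[ 590.50434201 -114.1714989   328.54275716] [-3.13632893e+00  5.59480401e-05  1.36026688e+00]
```

View pics/f.png

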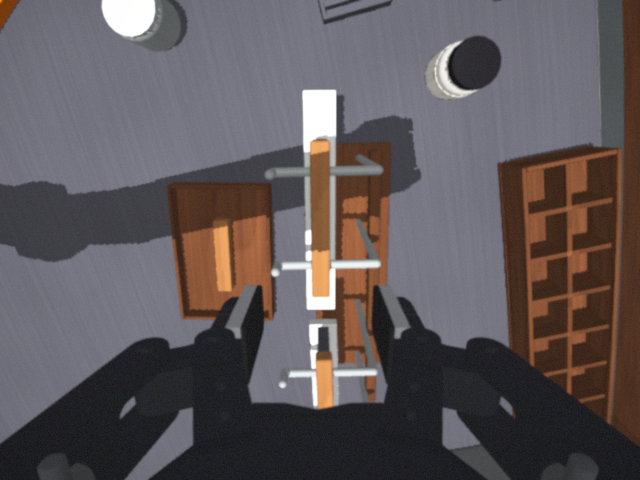

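The wrist view shows the long edge's handle from (320,140) to (320,297). Its arms cross it at rows 172 and 265, and the bar runs from row 90 to row 308.

```bash
python3 - <<'E'
from h import *
i=np.load("fi.npy",allow_pickle=True).item()
im=cv2.imread("pics/f.png")[:,:,::-1].copy()
print(proj("wrist",[[590.5,-114.2,185]],i))
hsv=cv2.cvtColor(im,cv2.COLOR_RGB2HSV)
for c in blobs(im,(8,120,100),(18,255,255),100,(305,130,337,305)):
    print(cv2.boundingRect(c),rect(c,"wrist",185,i))
m=cv2.inRange(hsv,np.array((8,120,100)),np.array((18,255,255)));k=np.zeros_like(m);k[135:302,305:337]=1;m*=k
ys,xs=np.nonzero(m);print(ys.min(),ys.max())
c=np.c_[xs,ys].reshape(-1,1,2); print(rect(c,"wrist",185,i))
# line fit using edge midpoints per row
r=[y for y in range(145,292) if (m[y]>0).sum()>10]; mid=[[np.nonzero(m[y])[0].mean(),y] for y in r]
P=plane("wrist",mid,185,i)[:,:2]; v=cv2.fitLine(P.astype(np.float32),cv2.DIST_HUBER,0,.01,.01).ravel(); print(v,np.arctan2(v[1],v[0]))
# bar ends at z 124
print("bar",plane("wrist",[[304,90],[336,90],[334,308],[306,308]],124,i).round(1))
print("tips",plane("wrist",[[270,174],[276,272]],185,i).round(1))
E
```

```text
[[317.76573967 223.40672629]]
(310, 140, 20, 156) (array([ 592.5, -113.6], dtype=float32), array([ 14.5, 130.9], dtype=float32), 1.3741)
140 295
(array([ 594.8, -114.1], dtype=float32), array([ 20.4, 131. ], dtype=float32), 1.3906)
[ 1.9794399e-01  9.8021334e-01  5.9580273e+02 -9.7364830e+01] 1.3715364
bar [[ 600.8   -4.6  124. ]
 [ 629.1  -10.7  124. ]
 [ 584.7 -224.2  124. ]
 [ 555.4 -218.   124. ]]
tips [[ 561.9  -66.9  185. ]
 [ 546.6 -148.8  185. ]]
```

```bash
python3 -m pendant '[[[0.1,0.2,5],[0,0,-0.01],0.1],[[0.1,0.2,10],[0,0,-0.01],0.1],[[0.1,0.2,14],[0,0,-0.01],0.1],[[0.1,0.2,17.1],[0,0,-0.01],0.1],[[0.1,0.2,17.1],[0,0,-0.01],0.1],[[0.1,0.2,17.1],[0,0,-0.01],0.1]]'; python3 - <<'E'
from h import *
im=cams.camera("wrist"); cv2.imwrite("pics/g.png",im[:,:,::-1])
E
```

```text
t: 8.9
ee_pos: [594.3, -114.5, 161.8]
tcp_rot: [3.14, 0.001, 1.369]
ft_force: [0.4, 0.2, 0.7]
grip_width: 47.1
```

View pics/g.png

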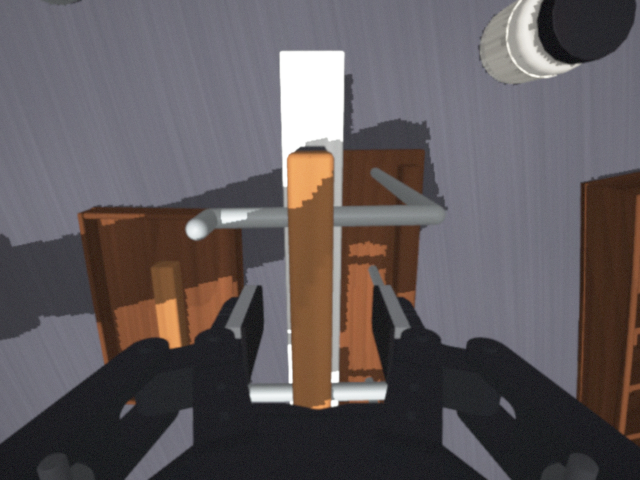

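```bash
python3 -m pendant '[[[0,-0.2,0.5],[0,0,0],0.1],[[0,-0.2,0.5],[0,0,0],0.1],[[0,-0.2,0.5],[0,0,0],-1],[[0,-0.2,0.5],[0,0,0],-1],[[0,-0.2,0.5],[0,0,0],-1],[[0,-0.2,0.5],[0,0,0],-1],[[0,-0.2,0.5],[0,0,0],-1]]' 70
```

```text
t: 9.82
ee_pos: [592.4, -113.1, 155.6]
tcp_rot: [3.141, -0.0, 1.37]
ft_force: [-0.5, -0.4, 3.1]
grip_width: 14.8
```

```bash
python3 -m pendant '[[[0,0,-1],[0,0,0],-1],[[0,0,-2],[0,0,0],-1],[[0,0,-2.6],[0,0,0],-1],[[0,0,-2.6],[0,0,0],-1],[[0,0,-2.6],[0,0,0],-1]]' 70; python3 - <<'E'
from h import *
im=cams.camera("side"); cv2.imwrite("pics/i.png",cv2.resize(im[120:300,230:470,::-1],None,fx=3.3,fy=3.3,interpolation=cv2.INTER_CUBIC))
E
```

```text
t: 10.45
ee_pos: [591.7, -113.1, 181.0]
tcp_rot: [-3.141, 0.0, 1.37]
ft_force: [-0.5, 0.6, -5.2]
grip_width: 14.9
```

View pics/i.png

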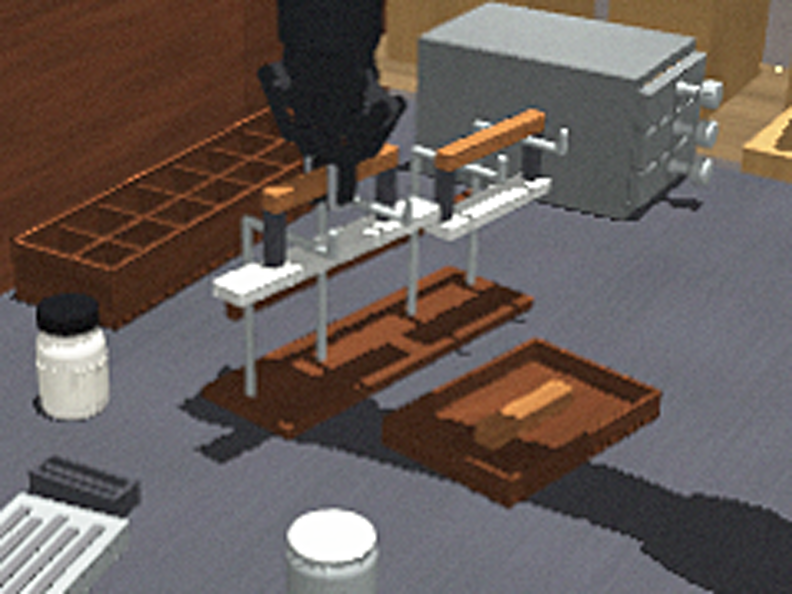

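The side view shows the long edge lifted level, with its bar at (320,250) below the arms and its handle above the tips. The short edge is undisturbed. I'll draw the long edge out towards the robot.

```bash
python3 -m pendant '[[[0,-2,0],[0,0,0],-1],[[0,-4.5,0],[0,0,0],-1],[[0,-7.5,0],[0,0,0],-1],[[0,-11,0],[0,0,0],-1],[[0,-13,0],[0,0,0],-1],[[0,-13,0],[0,0,0],-1]]' 70; python3 - <<'E'
from h import *
im=cams.camera("wrist"); cv2.imwrite("pics/j.png",im[:,:,::-1])
E
```

```text
t: 11.25
ee_pos: [462.7, -86.9, 180.7]
tcp_rot: [-3.14, 0.002, 1.37]
ft_force: [0.6, 0.3, -4.0]
grip_width: 14.5
```

View pics/j.png

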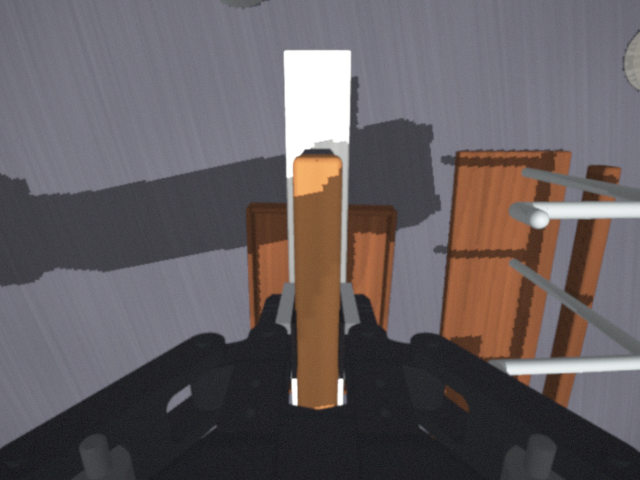

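It is clear of the hooks. Now I'll refine the forme's yaw and compute the approach.

```bash
python3 - <<'E'
from h import *
i=np.load("ci.npy",allow_pickle=True).item()
im=cv2.imread("pics/c_wrist.png"); g=cv2.GaussianBlur(cv2.cvtColor(im,cv2.COLOR_BGR2GRAY),(3,3),0).astype(float)
for nm,x0,x1 in (("near",366,392),("far",448,484)):
  for r in (list(range(133,150))+list(range(256,281)),):
    pts=[]
    for y in r:
        d=np.diff(g[y,x0:x1]); k=np.argmax(d) if nm=="near" else np.argmin(d); 
        pts.append([x0+k+.5,y])
    P=plane("wrist",pts,21,i)[:,:2]; v=cv2.fitLine(P.astype(np.float32),cv2.DIST_HUBER,0,.01,.01).ravel()
    a=np.arctan2(v[1],v[0])%np.pi; n=np.array([np.sin(a),-np.cos(a)])
    print(nm,a,"dist centre->line",n@(v[2:]-[640.8,210.2]))
th=1.75-np.pi/2; C=np.array([640.8,210.2]); T=C-72*np.array([np.cos(th),np.sin(th)]); print(T)
print(rows([T[0],T[1],180],[np.pi,0,1.75]))
E
```

```text
near 1.7439086 dist centre->line -45.877384563558095
far 1.7444305 dist centre->line 43.87720135702534
[569.95301183 197.36628399]
(array([29.99,  4.66,  0.11]), array([ 0.001,  0.001, -0.38 ]))
```

```bash
python3 -m pendant '[[[6,0.5,0],[0,0,-0.07],-1],[[12,1.4,0],[0,0,-0.15],-1],[[18,2.6,0],[0,0,-0.24],-1],[[24,3.7,0],[0,0,-0.33],-1],[[28.5,4.5,0],[0,0,-0.374],-1],[[30,4.7,0],[0,0,-0.374],-1],[[30,4.7,0],[0,0,-0.374],-1],[[30,4.7,0],[0,0,-0.374],-1]]' 70; python3 - <<'E'
from h import *
i=cams.camera_info("wrist"); np.save("ki.npy",i,allow_pickle=True); print(pose()[0],sensors.sense()["tcp_rot"])
im=cams.camera("wrist"); cv2.imwrite("pics/k.png",im[:,:,::-1])
E
```

```text
t: 12.3
ee_pos: [571.0, 194.7, 180.6]
tcp_rot: [-3.14, 0.002, 1.741]
ft_force: [-0.7, -0.0, -3.6]
grip_width: 15.1
[570.98391608 194.74471924 180.58029624] [-3.14023950e+00  2.09425713e-03  1.74081886e+00]
```

View pics/k.png

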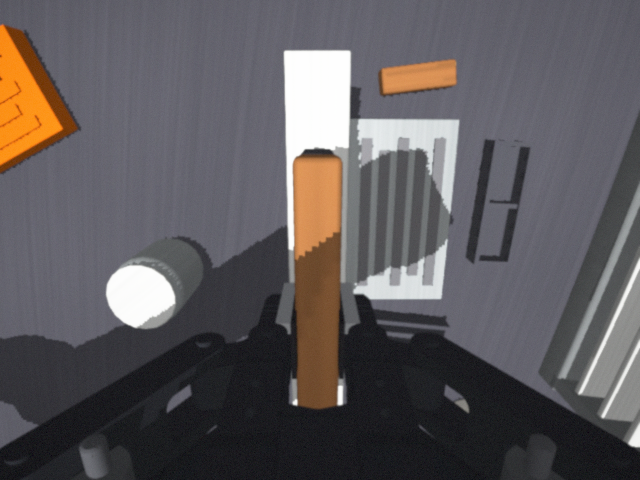

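```bash
cat > bar.py <<'E'
from h import *
def bar(f,inf,p,R,zt,r0,r1):
    """bar edges in rows r0..r1 (top plane zt) -> centre line in tool frame"""
    im=cv2.imread(f); g=cv2.GaussianBlur(cv2.cvtColor(im,cv2.COLOR_BGR2GRAY),(3,3),0).astype(float)
    L=[];Rr=[]
    for y in range(r0,r1):
        d=np.diff(g[y,270:318]); L.append([270+np.argmax(d)+.5,y])
        d=np.diff(g[y,322:370]); Rr.append([322+np.argmin(d)+.5,y])
    o=[]
    for q in (L,Rr):
        P=plane("wrist",q,zt,inf); T=R.inv().apply(P-p)[:,:2]
        o.append(np.polyfit(T[:,0],T[:,1],1))
    col=g[30:80,318]; e=30+np.argmax(np.diff(col))+.5
    end=R.inv().apply(plane("wrist",[[318,e]],zt,inf)-p)[0]
    return o,end
E
python3 - <<'E'
from bar import *
i=np.load("ki.npy",allow_pickle=True).item(); p,R=pose()
print(bar("pics/k.png",i,p,R,p[2]-43.6+12,60,145))
e=[570.98,194.74]; print(rows([569.95,197.4,180],[np.pi,0,1.744]))
E
```

```text
([array([-6.50007666e-03, -1.38795597e+01]), array([3.22739545e-03, 1.49325256e+01])], array([107.84821241,   0.7476135 ,  31.3572137 ]))
(array([ 0.31, -0.05,  0.07]), array([-0.001,  0.002, -0.004]))
```

```bash
python3 -m pendant '[[[0.5,0,5],[0,0,-0.003],-1],[[0.5,0,9],[0,0,-0.003],-1],[[0.5,0,11.5],[0,0,-0.003],-1],[[0.5,0,12.8],[0,0,-0.003],-1],[[0.5,0,12.8],[0,0,-0.003],-1],[[0.5,0,12.8],[0,0,-0.003],-1],[[0.5,0,12.8],[0,0,-0.003],-1]]' 70; python3 - <<'E'
from h import *
i=cams.camera_info("wrist"); np.save("li.npy",i,allow_pickle=True); print(pose()[0],sensors.sense()["tcp_rot"])
im=cams.camera("wrist"); cv2.imwrite("pics/l.png",im[:,:,::-1])
im=cams.camera("side"); cv2.imwrite("pics/l2.png",cv2.resize(im[220:350,150:350,::-1],None,fx=4,fy=4,interpolation=cv2.INTER_CUBIC))
E
```

```text
t: 13.22
ee_pos: [571.0, 202.9, 54.9]
tcp_rot: [3.139, -0.0, 1.747]
ft_force: [0.0, 0.1, -5.0]
grip_width: 14.7
[570.99668921 202.85587861  54.89536735] [ 3.13866368e+00 -3.86887545e-04  1.74669390e+00]
```

View pics/l.png

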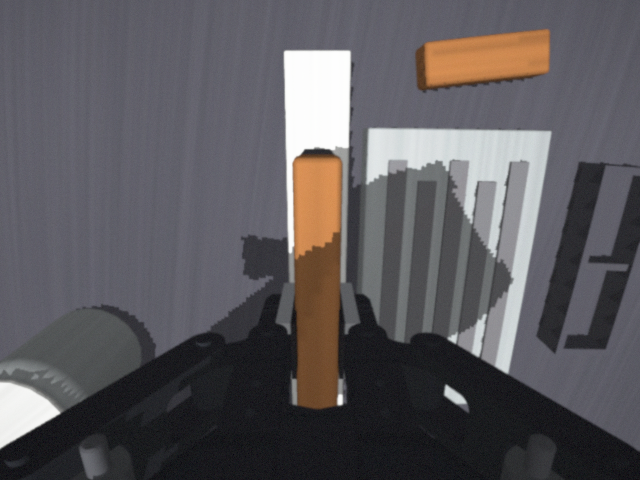

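View pics/l2.png

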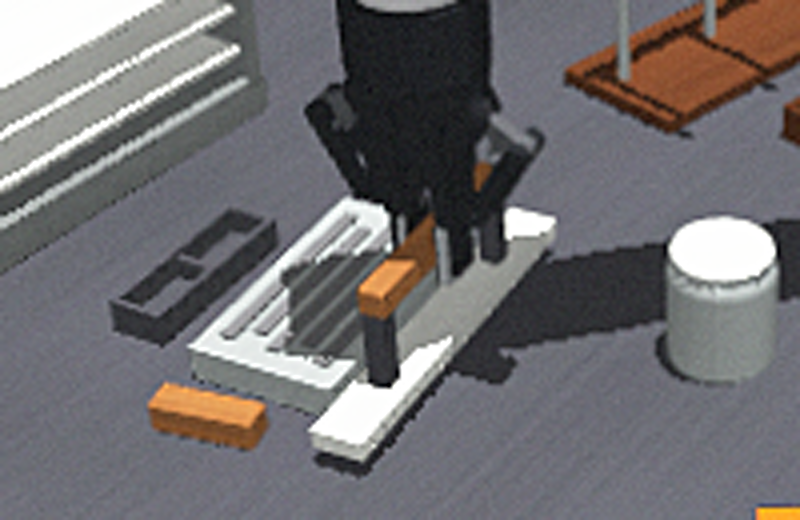

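The bar hangs about 11 mm above the bench, with its right edge near px 351. The forme's near edge runs from (368,128) to about (358,330). I'll measure both in the tool frame.

```bash
cat > gap.py <<'E'
from bar import *
def gap(f,inf,p,R,zb,rs=(128,150)):
    o,end=bar(f,inf,p,R,zb+12,60,140); print("bar",[x.round(4) for x in o],"end",end.round(1))
    im=cv2.imread(f); g=cv2.GaussianBlur(cv2.cvtColor(im,cv2.COLOR_BGR2GRAY),(3,3),0).astype(float)
    return o,end,g
E
python3 - <<'E'
from gap import *
i=np.load("li.npy",allow_pickle=True).item(); p,R=pose()
o,end,g=gap("pics/l.png",i,p,R,p[2]-43.6)
for r in (132,150,170,200,230,260,300): print(r,g[r,345:385].astype(int))
pts=[[368,129],[551,131]]
print("far corners tool",R.inv().apply(plane("wrist",pts,21,i)-p).round(1))
pts=[]
for y in range(134,180):
    d=np.diff(g[y,357:380]); pts.append([357+np.argmax(d)+.5,y])
T=R.inv().apply(plane("wrist",pts,21,i)-p); print(np.array(pts)[::6].tolist()); print(np.polyfit(T[:,0],T[:,1],1),T[:3],T[-3:])
E
```

```text
bar [array([-7.9000e-03, -1.3341e+01]), array([2.8000e-03, 1.5499e+01])] end [107.8   1.3  31.6]
132 [254 252 242 204 139  86  71  82  95 102 104 103 103 102 101 102 101  98
  95  93  94 104 129 166 200 218 224 225 226 226 227 228 228 228 227 226
 226 226 225 224]
150 [160 155 142 116  84  65  66  79  94 101 103 103 103 102 102 102  99  95
  93  93 100 120 157 195 216 222 224 226 227 228 228 228 228 228 227 227
 226 225 224 223]
170 [157 149 130  99  72  63  71  86  98 103 103 102 102 102 101  99  97  95
  95 100 116 149 187 213 223 225 225 226 227 228 228 228 227 227 226 226
 226 225 224 223]
200 [152 139 113  81  61  56  56  55  54  53  54  55  55  57  61  68  75  79
  82  86  96 107 114 116 116 117 118 119 119 119 119 118 118 118 117 116
 116 116 116 113]
230 [143 119  85  63  55  55  55  55  54  53  54  54  56  61  70  77  80  82
  88  98 108 114 117 117 118 118 119 118 118 118 117 116 116 116 117 116
 116 114 108  95]
260 [123  92  68  58  56  55  54  53  53  53  54  57  62  70  78  81  84  91
 102 111 115 116 116 117 117 116 116 116 116 116 115 115 116 116 116 115
 112 101  86  78]
300 [ 93  93  93  93  94  94  93  92  88  78  58  39  30  28  26  26  25  24
  25  26  25  25  28  36  56  82 102 110 112 113 113 114 115 113 105  92
  80  76  76  77]
far corners tool [[ 73.6  25.   33.5]
 [ 73.8 114.1  33.6]]
[[367.5, 134.0], [367.5, 140.0], [367.5, 146.0], [366.5, 152.0], [366.5, 158.0], [366.5, 164.0], [366.5, 170.0], [366.5, 176.0]]
[-4.66601040e-03  2.52465575e+01] [[71.32921578 24.84578169 33.46714945]
 [70.86919677 24.86261278 33.46709788]
 [70.40858237 24.87948397 33.46704627]] [[50.98071279 25.11659288 33.46395062]
 [50.49298811 25.1348869  33.46389681]
 [50.00456423 25.15322514 33.46384295]]
```

```bash
python3 -m pendant '[[[-0.4,0,0.5],[0,0,0],-1],[[-0.4,0,0.8],[0,0,0],-1],[[-0.4,0.2,0.8],[0,0,0],-1],[[-0.4,0.4,0.8],[0,0,0],-1],[[-0.4,0.4,0.8],[0,0,0],-1],[[-0.4,0.4,0.8],[0,0,0],-1],[[-0.4,0.4,0.8],[0,0,0],-1]]' 70; python3 - <<'E'
from gap import *
p,R=pose();i=cams.camera_info("wrist"); print(p,sensors.sense()["tcp_rot"])
im=cams.camera("wrist"); cv2.imwrite("pics/m.png",im[:,:,::-1])
o,end,g=gap("pics/m.png",i,p,R,p[2]-43.6)
pts=[]
for y in range(134,180):
    d=np.diff(g[y,353:380]); pts.append([353+np.argmax(d)+.5,y])
T=R.inv().apply(plane("wrist",pts,21,i)-p); print(np.array(pts)[::9].tolist()); print(np.polyfit(T[:,0],T[:,1],1))
E
```

```text
t: 14.2
ee_pos: [574.4, 199.2, 45.3]
tcp_rot: [3.142, 0.0, 1.747]
ft_force: [-0.4, 0.6, -5.1]
grip_width: 15.0
[574.36961503 199.15374491  45.34120103] [3.14152509e+00 1.11602692e-05 1.74698935e+00]
bar [array([-7.50000e-03, -1.38932e+01]), array([1.90000e-03, 1.49258e+01])] end [107.6   0.7  31.6]
[[364.5, 134.0], [364.5, 143.0], [364.5, 152.0], [364.5, 161.0], [363.5, 170.0], [363.5, 179.0]]
[-2.87686280e-03  2.19566331e+01]
```

View pics/m.png

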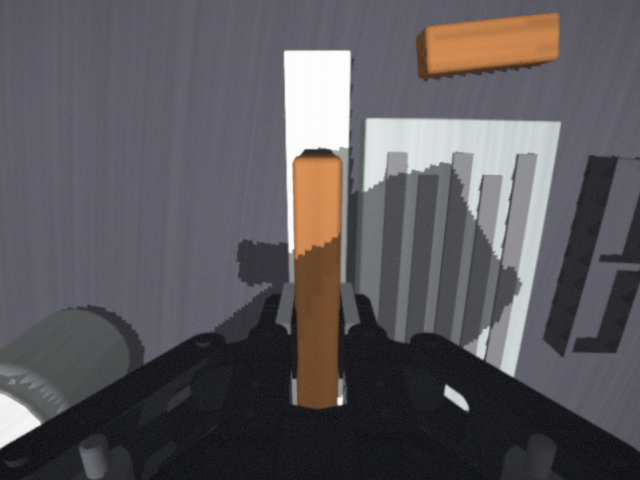

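The gap is now about 6.8 mm and parallel. I'll close it in small steps while watching the force.

```bash
python3 -m pendant '[[[0,0.25,0],[0,0,0],-1],[[0,0.45,0],[0,0,0],-1],[[0,0.55,0],[0,0,0],-1],[[0,0.55,0],[0,0,0],-1],[[0,0.55,0],[0,0,0],-1]]'; for k in 1 ; do python3 -m pendant '[[[0,0.1,0],[0,0,0],-1],[[0,0.1,0],[0,0,0],-1],[[0,0.1,0],[0,0,0],-1]]'; done; python3 - <<'E'
from gap import *
p,R=pose();i=cams.camera_info("wrist"); print(p,sensors.sense()["tcp_rot"])
im=cams.camera("wrist"); cv2.imwrite("pics/n.png",cv2.resize(im[40:340,220:520,::-1],None,fx=2,fy=2))
E
```

```text
t: 14.88
ee_pos: [579.8, 200.1, 45.3]
tcp_rot: [-3.141, 0.0, 1.747]
ft_force: [-0.1, 1.3, -4.7]
grip_width: 14.5
t: 15.25
ee_pos: [580.4, 200.3, 45.2]
tcp_rot: [-3.141, -0.0, 1.747]
ft_force: [-1.3, -0.8, -4.4]
grip_width: 14.5
[580.37472242 200.27358688  45.17723913] [-3.14078042e+00 -1.39963178e-05  1.74677120e+00]
```

View pics/n.png

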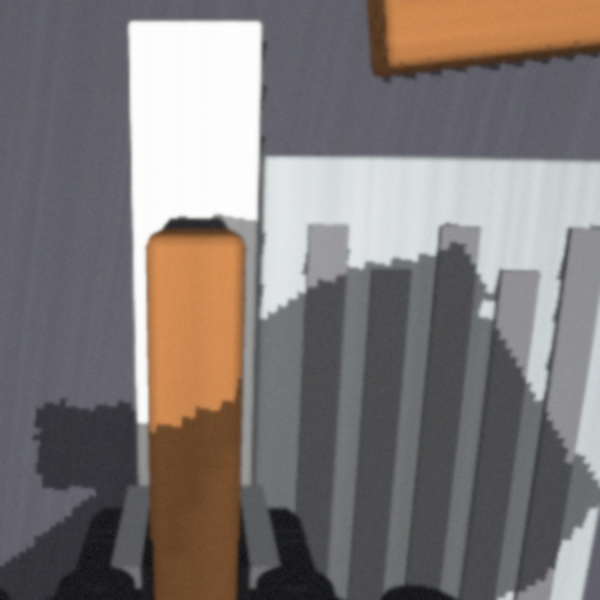

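```bash
python3 -m pendant '[[[0,0.05,0],[0,0,0],-1],[[0,0.05,0],[0,0,0],-1],[[0,0.05,0],[0,0,0],-1]]';python3 -m pendant '[[[0,0.05,0],[0,0,0],-1],[[0,0.05,0],[0,0,0],-1],[[0,0.05,0],[0,0,0],-1]]'
```

```text
t: 15.68
ee_pos: [580.6, 200.4, 45.1]
tcp_rot: [-3.14, 0.0, 1.747]
ft_force: [-3.1, -0.3, -2.8]
grip_width: 15.1
t: 16.05
ee_pos: [580.7, 200.4, 45.1]
tcp_rot: [-3.14, 0.0, 1.747]
ft_force: [-4.8, -0.1, -0.4]
grip_width: 15.2
```

```bash
python3 -m pendant '[[[0,0.05,0],[0,0,0],-1],[[0,0.05,0],[0,0,0],-1],[[0,0.05,0],[0,0,0],-1]]'
```

```text
t: 16.42
ee_pos: [580.9, 200.4, 45.0]
tcp_rot: [-3.139, 0.0, 1.747]
ft_force: [-5.4, -0.4, -1.3]
grip_width: 15.4
```

The bar is in contact with the forme at about 5 N. Now I'll lower it onto the bench.

```bash
python3 -m pendant '[[[0,0,0.08],[0,0,0],-1],[[0,0,0.08],[0,0,0],-1],[[0,0,0.08],[0,0,0],-1]]';python3 -m pendant '[[[0,0,0.07],[0,0,0],-1],[[0,0,0.07],[0,0,0],-1],[[0,0,0.07],[0,0,0],-1]]'
```

```text
t: 16.8
ee_pos: [580.9, 200.3, 44.1]
tcp_rot: [-3.139, 0.001, 1.747]
ft_force: [-5.3, -1.0, -0.7]
grip_width: 15.0
t: 17.18
ee_pos: [580.9, 200.2, 43.9]
tcp_rot: [-3.139, 0.001, 1.747]
ft_force: [-6.5, -1.0, 0.6]
grip_width: 15.0
```

```bash
python3 -m pendant '[[[0,0,0.08],[0,0,0],-1],[[0,0,0.08],[0,0,0],-1],[[0,0,0.08],[0,0,0],-1]]'; python3 - <<'E'
from h import *
im=cams.camera("side"); cv2.imwrite("pics/o.png",cv2.resize(im[230:350,170:330,::-1],None,fx=5,fy=5,interpolation=cv2.INTER_CUBIC))
E
```

```text
t: 17.55
ee_pos: [580.9, 200.2, 43.9]
tcp_rot: [-3.139, 0.002, 1.747]
ft_force: [-8.2, -2.2, 6.1]
grip_width: 14.9
```

View pics/o.png

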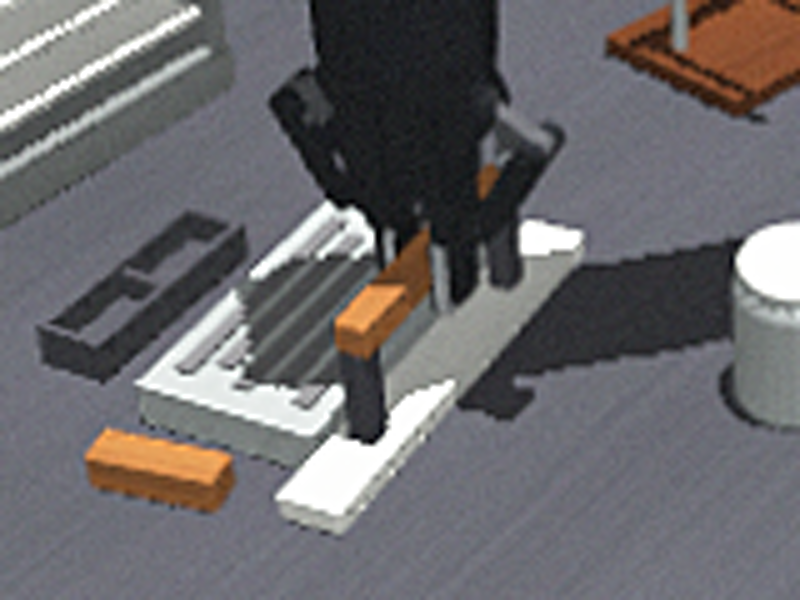

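The bar is down on the bench and against the block. I'll release it and withdraw.

```bash
python3 -m pendant '[[[0,0,0],[0,0,0],-0.4],[[0,0,0],[0,0,0],-0.1],[[0,0,0],[0,0,0],0.1],[[0,0,0],[0,0,0],0.1],[[0,0,-1],[0,0,0],0.1],[[0,0,-3],[0,0,0],0.1],[[0,0,-8],[0,0,0],0.1],[[0,0,-14],[0,0,0],0.1],[[0,0,-18],[0,0,0],0.1],[[0,0,-18],[0,0,0],0.1]]'; python3 - <<'E'
from h import *
i=cams.camera_info("wrist"); np.save("qi.npy",i,allow_pickle=True)
im=cams.camera("wrist"); cv2.imwrite("pics/q.png",im[:,:,::-1])
im=cams.camera("side"); cv2.imwrite("pics/q2.png",cv2.resize(im[140:340,170:440,::-1],None,fx=2.9,fy=2.9,interpolation=cv2.INTER_CUBIC))
E
```

```text
t: 18.85
ee_pos: [585.1, 202.8, 229.7]
tcp_rot: [3.13, -0.001, 1.747]
ft_force: [0.4, -0.1, 0.1]
grip_width: 46.7
```

View pics/q.png

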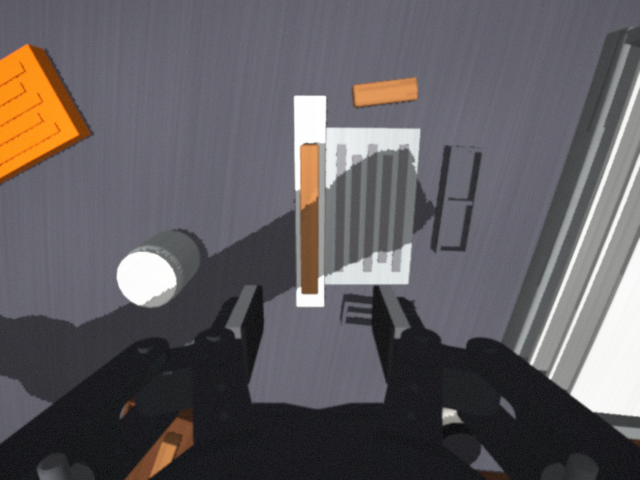

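View pics/q2.png

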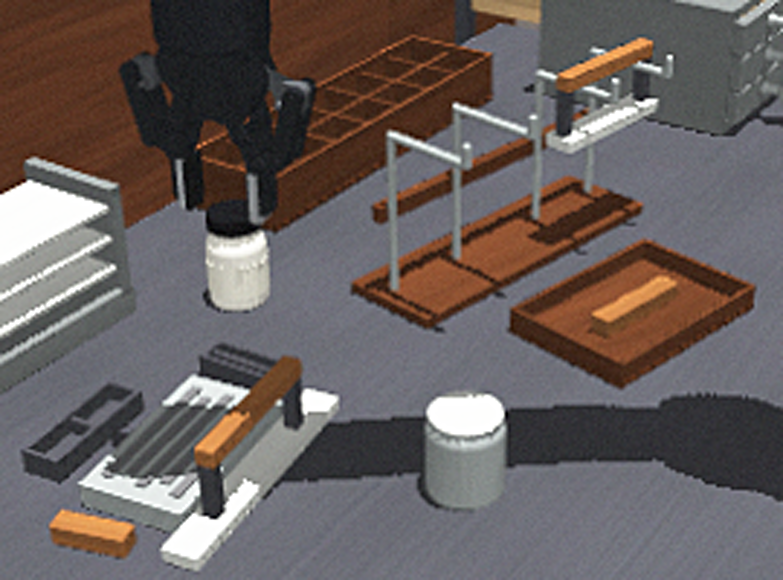

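```bash
python3 - <<'E'
from h import *
i=np.load("qi.npy",allow_pickle=True).item(); im=cv2.imread("pics/q.png"); g=cv2.GaussianBlur(cv2.cvtColor(im,cv2.COLOR_BGR2GRAY),(3,3),0).astype(float)
def line(rs,x0,x1,s,z):
    pts=[[x0+np.argmax(s*np.diff(g[y,x0:x1]))+.5,y] for y in rs]
    P=plane("wrist",pts,z,i)[:,:2]; v=cv2.fitLine(P.astype(np.float32),cv2.DIST_HUBER,0,.01,.01).ravel()
    return np.arctan2(v[1],v[0])%np.pi,v[2:]
bl=line(list(range(100,145))+list(range(280,303)),285,302,1,12); br=line(list(range(100,125)),318,334,-1,12)
ff=line(list(range(133,150))+list(range(250,282)),402,428,-1,21)
a=ff[0]; n=np.array([np.sin(a),-np.cos(a)]); t=np.array([np.cos(a),np.sin(a)])
print("angles bar L,R, forme far",bl[0],br[0],ff[0])
print("bar left edge to forme far face (exp 120):",n@(ff[1]-bl[1]))
B=plane("wrist",[[310,95.5],[310,305.5]],12,i)[:,:2]; F=plane("wrist",[[373,128],[367,284.5]],21,i)[:,:2]
print("along",B@t,F@t,"offset",(B@t).mean()-(F@t).mean(),"forme centre",F.mean(0), "face far mid dist from orig ctr",n@(ff[1]-[640.8,210.2]))
t2=cams.camera("top"); cv2.imwrite("pics/r.png",cv2.resize(t2[145:285,205:505,::-1],None,fx=2.6,fy=2.6,interpolation=cv2.INTER_CUBIC))
E
```

```text
angles bar L,R, forme far 1.7426184 1.7542468 1.7464383
bar left edge to forme far face (exp 120): 120.20363
along [203.39675292 -14.94115945] [173.8752589   14.08183999] offset 0.249247290927471 forme centre [640.66888051 209.14700392] face far mid dist from orig ctr 44.03975527138851
```

View pics/r.png

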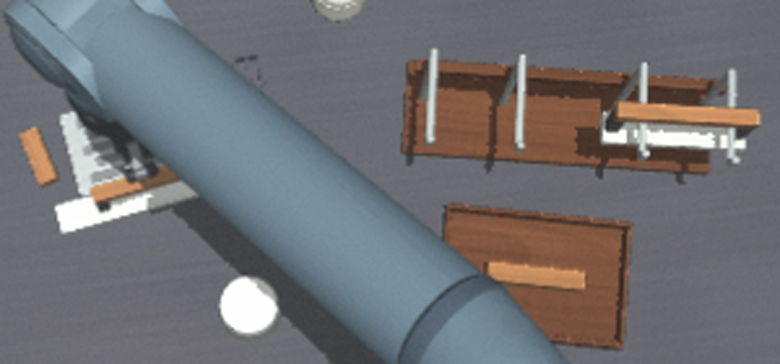

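The checks agree: the bar's outer edge is 120.2 mm from the block's far face (120 means flush), the angle is within about 4 mrad, and it is centred to 0.2 mm. The block hasn't shifted measurably, and the stick lies flat in the tray. Handing in.

```bash
python3 - <<'E'
from rig import sensors, env
s=sensors.sense(); print(s["t"],abs(s["qvel"]).max(),s["ft_force"])
print(env.close_job())
E
```

```text
19.0 0.023709717284799453 [ 0.63114259 -0.044323    0.09037954]
the job is handed in; nothing more can be done
None
```

I finished the job and handed it in at t = 19.0 s; it reports no verdict, so the result below rests on my own last measurements.

**What I did:** I laid the stray stick in the tray. I lifted the longer straightedge off its hooks, set it on the bench against the block's robot-facing side with about 5–8 N of contact, released it and withdrew.

**Straightedge (last wrist picture):**
- Its outer edge is 120.2 mm from the block's far face, where 120 means flush.
- Its better-seen edge is about 4 mrad off the block. A shorter fit on the other edge gave about 8 mrad the other way. The limit is 25 mrad.
- It is centred to about 0.2 mm.

**Everything else:**
- The block's measured shift is about 1 mm, within calibration error.
- In the last pictures the stick lies flat in the tray and the shorter straightedge still hangs. The bystanders in view look undisturbed; I did not measure them.
- The gripper is clear of everything.

No check failed.

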